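# Shift the roller drive into the large-wheel gear

### The job

Shift the roller drive into the gear marked by the large gear-wheel sign: push the upright shift knob with the fingertips through the slots of the gate (into the cross slot, across, then into that corner) until it is fully home in that corner slot. Do not run it into any of the other three corner slots, do not pull the knob up, and leave the things standing around the drive where they are.

Things in the scene. Friction and masses are not known exactly. Their poses are not given: they have to be found in the camera images.
- drive: grey gear drive fixed to the bench, 130 x 130 mm, aluminium gate plate on top, 93 mm above the bench. Dark motor, 33 mm radius, 67 mm out of its +x face; output shaft 30 mm out of its -y face. Origin on the bench under the gate's centre; +x away from the operator, +y to the operator's left, z up.
- gate (a point): centre of the gate, on the plate's top (axes as the drive). A cross slot along y at x = 0 joins three rails along x (y = +26, 0, -26 mm), all 14 mm wide; 12 mm ribs (2 mm corner radius) between the rails. The ends of the outer rails are the four corner slots. The 8 mm stem starts in the front (-x) half of the middle rail and changes rail freely only within 3 mm of x = 0 here (5 mm at the knob).
- knob (a point): centre of the black shift knob, an upright cylinder 26 mm wide, 36 mm high, axis along the lever. In the drive's frame it is at (140 cos(side) sin(fore), 140 sin(side), 10 + 140 cos(side) cos(fore)) mm: 150 mm high when upright; home in a corner x = +-35, y = +-43, z = 138 mm, near and above that corner's sign. About 2 N at the knob moves it; it stays where left.
- fore (a joint): fore-and-aft tilt of the lever in rad about a pivot on the drive's z axis 10 mm above the bench: 0 in the cross slot, + towards the drive's +x; stops at +-0.268 (fully home)
- side (a joint): sideways tilt of the lever in rad about the same pivot: 0 in the middle rail, + towards the drive's +y; stops at +-0.32 (outer side of the left and right rail)
- lift (a joint): how far the knob is pulled up along the lever, m: 0 at rest, held down by a spring (10 N to start, 500 N/m); must not be pulled up by more than 5 mm
- wheel_large: the large (32 mm) wheel-shaped sign with teeth, dark steel, 4 mm thick, lying flat on the plate; origin at the centre of its underside. It marks the wanted slot. The four signs lie at x = +-47, y = +-45 mm in the drive's frame, one at each corner slot; which lies where changes.
- wheel_small_a: a small (16 mm) wheel-shaped sign with teeth, dark steel, 4 mm thick, lying flat on the plate; origin at the centre of its underside. It marks a slot that is not wanted.
- wheel_small_b: a small (16 mm) wheel-shaped sign with teeth, dark steel, 4 mm thick, lying flat on the plate; origin at the centre of its underside. It marks a slot that is not wanted.
- wheel_small_c: a small (16 mm) wheel-shaped sign with teeth, dark steel, 4 mm thick, lying flat on the plate; origin at the centre of its underside. It marks a slot that is not wanted.
- bottle_small: small amber bottle, 40 mm wide, 75 mm high, standing left of the drive; origin under its centre; leave it alone
- petri_dish: flat round culture dish with lid, 90 mm wide, 16 mm high, right of the drive; leave it alone
- forceps: steel forceps, 127 mm long, 16 mm high, lying in front of the drive; leave it alone
- tube_rack: blue tube rack, 200 x 66 mm, 60 mm high, further left; leave it alone
- scissors: scissors with black rings, 148 mm long, 8 mm high, lying further right; leave it alone

How it is judged:
At the end, for the whole second after the job is handed in: The lever rests in the corner slot at the large wheel sign: fore beyond +-0.235 rad, side beyond +-0.25 rad, knob centre within 20 mm of the sign seen from above, knob not pulled up (under 3 mm); bottle, dish, forceps, rack and scissors moved less than 20 mm (horizontal distance between knob and wheel_large below 0.02 m and (value of joint fore above 0.235 rad or value of joint fore below -0.235 rad) and (value of joint side above 0.25 rad or value of joint side below -0.25 rad) and velocity of joint fore between -0.05 and 0.05 rad/s and value of joint lift below 0.003 m and distance of each of bottle_small, petri_dish, forceps, tube_rack, scissors from where it was at the start of the episode below 0.02 m); the robot touches nothing.
It fails at once if the lever is run into a corner slot with a small wheel sign (knob within 20 mm of the sign from above) (horizontal distance between knob and wheel_small_a below 0.02 m or horizontal distance between knob and wheel_small_b below 0.02 m or horizontal distance between knob and wheel_small_c below 0.02 m).
It fails at once if the knob is pulled up by more than 5 mm (value of joint lift above 0.005 m).
It fails at once if the bottle, dish, forceps, rack or scissors are moved or lifted by more than 20 mm (distance of any of bottle_small, petri_dish, forceps, tube_rack, scissors from where it was at the start of the episode above 0.02 m).
It also fails if it takes over 48 s, if anything falls off the work surface, if the arm or the gripper's body presses on something with over 40 N, if the wrist force passes 120 N, or if a joint passes its speed limit or range.

### The arm

A 6-joint arm with a two-finger parallel gripper is mounted at the origin on a cart in front of the work surface, level with it; the furniture and walls round the work are solid. World frame = base frame: x ahead of the robot, y to its left, z up, the work surface at z = 0. Lengths are in m, angles in rad, forces in N, time in s.
With the tool pointing down it reaches from about 0.375 to 0.975 m from the base axis. Payload 3.8 kg.
Tool frame: the origin (TCP) lies midway between the tips of the shut fingers; the grasp point (between the pads) lies 19 mm behind it; z points along the fingers, y is the direction in which the jaws open and shut (so a half turn about z gives the same grasp; the last joint's range is limited). The gripper opens to 85 mm and grips with 20 to 120 N. Pads are 22 mm wide; open, the fingers measure 114 mm over their backs; the gripper's body (76 mm by 85 mm) begins 54 mm behind the grasp point. The pads swing forward as they close: fully open they stand 13 mm farther back than shut.
Start: joints at [-1.148, 0.264, 1.604, -0, 1.274, -0.037], TCP at [0.3, -0.605, 0.202] pointing down, gripper open.
Joint ranges: [-2.63, 2.63], [-0.94, 2.18], [0.31, 2.57], [-1.31, 4.45], [0, 2.66], [-2.55, 2.55]. Speed limits (rad/s): [2.57, 2.57, 3.14, 3.14, 3.14, 3.14].

### API

Orientations are given as a rotation vector (axis times angle).
In Python, from workcell import readout, read_camera, camera_params, bot gives the robot as it stands.
- The arm moves only by the tool apply_moves, never from a script. Its argument "plan" is a list that holds one entry, the list of rows, each a list of 7 numbers: the shift along the tool's x, y, z each as a share of 1000 mm, from -1 to 1, then the turn, a rotation vector about the tool's x, y, z each as a share of pi rad, from -1 to 1, then the gripper command: -1 is fully open, 1 is shut, values between are in proportion. A call has exactly 8 rows; each row is the pose to reach, as a shift and turn from the pose commanded when the call began, along the tool's axes at that moment, turning the shorter way round; what a row does not reach only later rows make up. A row lasts 1/12 s, in which the tool goes at most 41.7 mm and 7.16 degrees, less where a joint would pass 70% of its speed; a pose out of reach is approached as far as the arm can. A call with a number of a shift or a turn outside -1 to 1 is refused whole. A call with a gripper value outside its range is refused whole. The fingers move at their own pace and stop on an object; "force" is the grip in N (left out, the last holds). Time passes only in rows, so rows that repeat a pose let the fingers close, or fill a call up. It gives the time, the measured TCP pose, the force and the opening at its end, in the units of the state.
- readout.read_state(): the state, without advancing time (a new reading comes with each control period).
- read_camera(name): name is "side" or "top" or "wrist"; returns the picture (420x560x3 uint8, red, green, blue); there is no depth.
- camera_params(name): a dict with "fovy" (degrees; the focal length in pixels is half the picture's height over the tangent of half this angle, whatever the lens; pixels are square), "cx", "cy" (the principal point, pixels), "rvec" (rotation vector, rad) and "tvec" (3), from world to camera coordinates, as OpenCV has them; the wrist camera has in their place "hand_eye" (4x4, takes a point from camera to tool coordinates, whose origin is the TCP and whose axes are the flange's). Camera axes: x right, y down, z forward; pixel columns grow to the right and rows downward; lengths in m; the calibration is good to about 2 mm. A picture is of the moment at which its call begins: read the wrist's pose just before it. camera_params takes no time and is no camera call.
- bot.finish_job(): hands the job in, once; it reports no verdict.
The state is a dict: "time": time; "q": joint angles; "joint_vel": joint speeds; "joint_torque": joint torques, N m; "tool_pos": TCP position; "tcp_rot": TCP orientation; "wrist_force": force on the tool from outside, world axes, zero at the start; "torque": the same for the moment, N m; "width": opening from 0.0 (shut) to 1.0 (fully open).
Only numpy, scipy, OpenCV 4.12 (cv2) and the standard library are available. Lean on these libraries where they do the work, as an engineer would, in place of code of your own. Each camera call takes 0.05 s, during which the arm holds its last target.

## Working session

There is one attempt and no reset: what is moved stays moved. The work goes in short steps, Python scripts to look and compute and a tool call to move; the robot and the scene stay as the last step left them, time stands still between calls to the robot, and variables do not carry over. Pictures are saved under pics/ and viewed, and the job is handed in when it is done.

Besides the shell and the picture viewer there is one more tool, called after "Call:" as name([rows], argument=value, ...), one row to a line, values as JSON. apply_moves: Moves the arm, as the interface text tells. Shift numbers are shares of 1000 mm and turn numbers shares of pi rad, none past 1 either way. Its arguments: {"type":"object","properties":{"plan":{"type":"array","items":{"type":"array","items":{"type":"array","items":{"type":"number","minimum":-1,"maximum":1}}}},"force":{"type":"number"}},"required":["plan"]}

```bash
ls; mkdir -p pics
cat > a.py <<'E'
from workcell import readout, read_camera, camera_params, bot
import cv2
for n in ("side","top"):
    im=read_camera(n); cv2.imwrite(f"pics/{n}0.png",im[:,:,::-1]); print(n,camera_params(n))
s=readout.read_state(); print(s)
E
python3 a.py
```

```text
pics
side {'fovy': 47.365478300382755, 'cx': 275.9339201737729, 'cy': 202.3471016485845, 'rvec': array([ 0.4879356 , -2.34616788,  1.60122387]), 'tvec': array([0.48963997, 0.18059666, 1.13610205])}
top {'fovy': 56.6421440105559, 'cx': 269.7276723840929, 'cy': 210.27132106744628, 'rvec': array([ 2.17450131, -2.16640215,  0.13520568]), 'tvec': array([-0.03300923,  0.5925666 ,  1.03753078])}
{'time': 0.1, 'q': array([-1.14792130e+00,  2.64704512e-01,  1.60528649e+00,  6.53130183e-06,
        1.27373895e+00, -3.69152194e-02]), 'joint_vel': array([ 0.00220722, -0.00123465, -0.00329798,  0.00126396, -0.00035317,
       -0.00119596]), 'joint_torque': array([ 3.72879194e-04, -5.16708505e+01, -3.68589807e+01, -4.44053285e-05,
        6.28093680e-03, -1.54905456e-05]), 'tool_pos': array([ 0.29921667, -0.60420781,  0.20044214]), 'tcp_rot': array([-3.05689531e+00, -7.15410490e-01,  6.33823065e-04]), 'wrist_force': array([0.39743164, 0.20540155, 0.37692581]), 'torque': array([-0.00666474,  0.02718843,  0.00859244]), 'width': 1.0037191634337177}
```

View pics/side0.png

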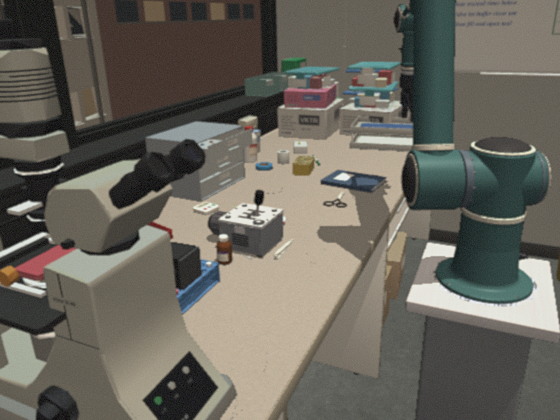

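View pics/top0.png

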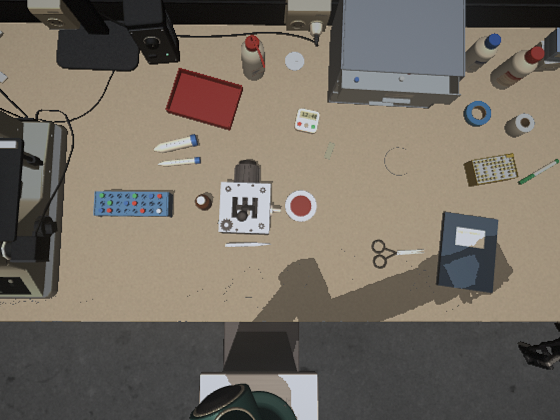

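The top view has the drive at about (245,208), the knob near (241,215), the bottle at (203,201) and the dish at (301,206). I'll zoom in on the signs.

Run:
```python
import cv2
a=cv2.imread("pics/top0.png")[150:260,190:330]; cv2.imwrite("pics/t1.png",cv2.resize(a,None,fx=5.5,fy=5.4,interpolation=cv2.INTER_CUBIC))
a=cv2.imread("pics/side0.png")[180:270,195:305]; cv2.imwrite("pics/s1.png",cv2.resize(a,None,fx=6,fy=6,interpolation=cv2.INTER_CUBIC))
```

```text
(no output)
```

View pics/t1.png

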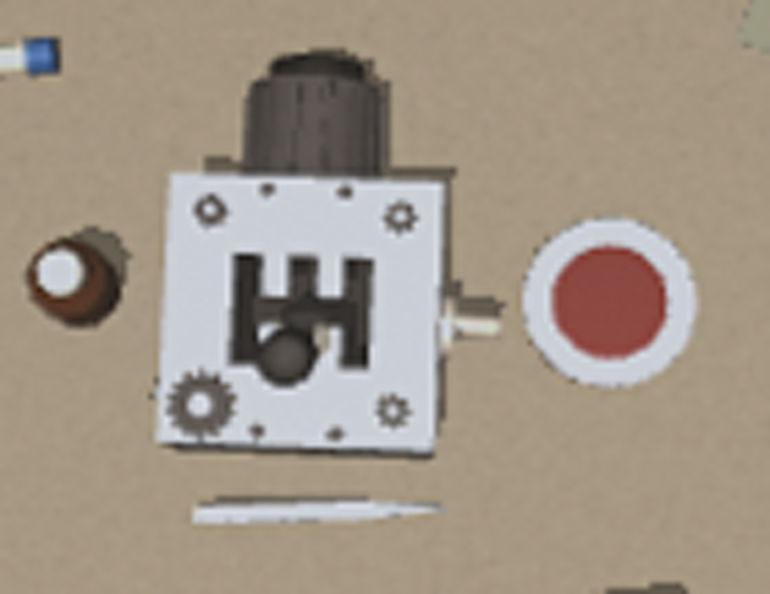

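View pics/s1.png

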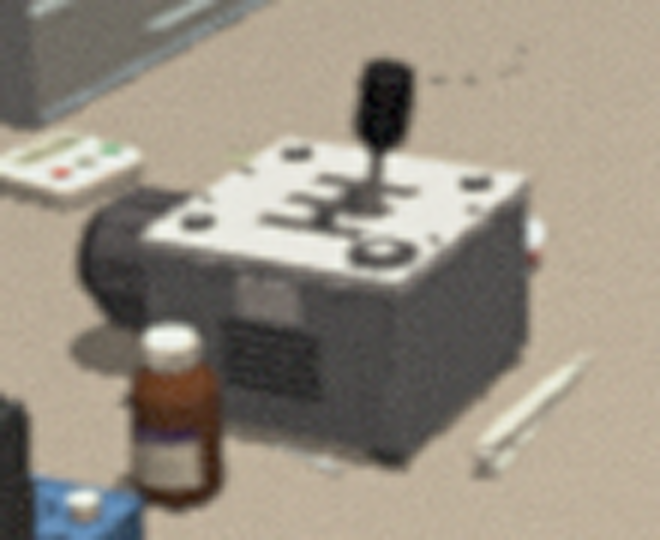

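```bash
cat > h.py <<'E'
import cv2, numpy as np
from workcell import readout, read_camera, camera_params
def cam(n):
    p=camera_params(n); R=cv2.Rodrigues(p['rvec'])[0]; f=210/np.tan(np.radians(p['fovy'])/2)
    return R,p['tvec'],f,p['cx'],p['cy']
def ray(n,u,v,z):
    R,t,f,cx,cy=cam(n); d=R.T@np.array([(u-cx)/f,(v-cy)/f,1]); c=-R.T@t
    return c+d*(z-c[2])/d[2]
def proj(n,P):
    R,t,f,cx,cy=cam(n); q=R@np.asarray(P)+t; return q[:2]/q[2]*f+[cx,cy]
E
python3 - <<'E'
from h import *
im=cv2.imread("pics/top0.png"); g=cv2.cvtColor(im,cv2.COLOR_BGR2GRAY)
m=(g<140).astype(np.uint8)
S={}
for k,(u,v) in dict(bl=(210,211),br=(400,217),fr=(393,411),fl=(201,405)).items():
    pu,pv=190+(u+.5)/5.5-.5,150+(v+.5)/5.4-.5
    S[k]=ray("top",pu,pv,.097); print(k,round(pu,1),round(pv,1),S[k].round(4))
c=sum(S.values())/4; ex=S['bl']+S['br']-S['fl']-S['fr']; ey=S['bl']+S['fl']-S['br']-S['fr']
print(c,np.linalg.norm(ex)/2,np.linalg.norm(ey)/2,np.degrees(np.arctan2(ex[1],ex[0])),np.degrees(np.arctan2(-ey[0],ey[1])))
# knob top blob
pu,pv=190+285.5/5.5-.5,150+355/5.4-.5
print("knob", [ray("top",pu,pv,z).round(4) for z in (.15,.167)])
# side view check
print(proj("side",[*c[:2],.093]), 195+350/6,180+205/6)
pu,pv=195+384.5/6-.5,180+105/6-.5
R,t,f,cx,cy=cam("side");print("knob side",[ray("side",pu,pv,z).round(4) for z in (.14,.15,.155)])
for n,(u,v) in dict(bottle_cap=(68,270),bott=(75,285)).items(): print(n,ray("top",190+u/5.5,150+v/5.4,.075))
print('dish',ray("top",190+610/5.5,150+300/5.4,.016))
E
```

```text
bl 227.8 188.7 [0.6415 0.0791 0.097 ]
br 262.3 189.8 [ 0.639  -0.0105  0.097 ]
fr 261.0 225.7 [ 0.5455 -0.0078  0.097 ]
fl 226.1 224.6 [0.548  0.0819 0.097 ]
[0.59352879 0.03567562 0.097     ] 0.09350963131875349 0.08968870740220761 -1.7160678366238313 -1.5833297271762905
knob [array([0.5671, 0.0398, 0.15  ]), array([0.5655, 0.0388, 0.167 ])]
[251.17739793 213.19862868] 253.33333333333334 214.16666666666666
knob side [array([0.5731, 0.0274, 0.14  ]), array([0.5608, 0.0514, 0.15  ]), array([0.5547, 0.0634, 0.155 ])]
bottle_cap [0.61451646 0.14777689 0.075     ]
bott [0.60713479 0.14426187 0.075     ]
dish [ 0.60827523 -0.1182658   0.016     ]
```

The large wheel is at the front-left (t1 px 201,405), so the wanted corner is drive (-35,+43). The gate centre is about (0.5935, 0.0357) with yaw -1.65°. The knob sits at drive x of about -25. I'll move the shut fingers to in front of the gate, high up.

Call:
apply_moves([
  [[0.4765,-0.4816,-0.05,0,0,0.1555,1],[0.4765,-0.4816,-0.05,0,0,0.1555,1],[0.4765,-0.4816,-0.05,0,0,0.1555,1],[0.4765,-0.4816,-0.05,0,0,0.1555,1],[0.4765,-0.4816,-0.05,0,0,0.1555,1],[0.4765,-0.4816,-0.05,0,0,0.1555,1],[0.4765,-0.4816,-0.05,0,0,0.1555,1],[0.4765,-0.4816,-0.05,0,0,0.1555,1]],
])

```text
time: 0.77
tool_pos: [0.404, -0.2873, 0.2259]
tcp_rot: [-3.141, 0.046, 0.001]
wrist_force: [0.8, -0.1, 0.4]
width: 0.001
```

Call:
apply_moves([
  [[0.1,-0.328,-0.025,0,0,0,1],[0.1,-0.328,-0.025,0,0,0,1],[0.1,-0.328,-0.025,0,0,0,1],[0.1,-0.328,-0.025,0,0,0,1],[0.1,-0.328,-0.025,0,0,0,1],[0.1,-0.328,-0.025,0,0,0,1],[0.1,-0.328,-0.025,0,0,0,1],[0.1,-0.328,-0.025,0,0,0,1]],
])

```text
time: 1.43
tool_pos: [0.5101, 0.0278, 0.2504]
tcp_rot: [3.141, -0.045, -0.0]
wrist_force: [1.0, -0.4, -0.0]
width: -0.001
```

Call:
apply_moves([
  [[0,0,0,0,0,0,1],[0,0,0,0,0,0,1],[0,0,0,0,0,0,1],[0,0,0,0,0,0,1],[0,0,0,0,0,0,1],[0,0,0,0,0,0,1],[0,0,0,0,0,0,1],[0,0,0,0,0,0,1]],
])

```text
time: 2.1
tool_pos: [0.5101, 0.0248, 0.2505]
tcp_rot: [3.141, -0.048, 0.0]
wrist_force: [0.5, -0.6, -0.1]
width: -0.001
```

Run:
```python
from h import *
s=readout.read_state(); print(s['time'],s['tool_pos'],s['tcp_rot'],s['wrist_force'],s['q'])
im=read_camera("wrist"); cv2.imwrite("pics/w1.png",im[:,:,::-1]); print(camera_params("wrist"))
im=read_camera("side"); cv2.imwrite("pics/s2.png",cv2.resize(im[120:280,180:340,::-1],None,fx=3.7,fy=3.7,interpolation=cv2.INTER_CUBIC))
```

```text
2.1 [0.51013634 0.0248255  0.25048484] [ 3.14120717e+00 -4.76907900e-02  1.44997101e-04] [ 0.46420617 -0.5646895  -0.1355868 ] [-1.27649405e-04 -7.80216631e-02  1.88610890e+00 -2.55782543e-05
  1.33341347e+00  1.60103698e+00]
{'fovy': 69.4281014794367, 'cx': 278.9098894505514, 'cy': 208.00548962892847, 'hand_eye': array([[-5.21256459e-04, -9.50193291e-01, -3.11660775e-01,
         8.07756709e-02],
       [ 9.99999251e-01, -1.50271901e-04, -1.21436109e-03,
         3.57971497e-04],
       [ 1.10704390e-03, -3.11661175e-01,  9.50192658e-01,
        -1.72285347e-01],
       [ 0.00000000e+00,  0.00000000e+00,  0.00000000e+00,
         1.00000000e+00]])}
```

View pics/w1.png

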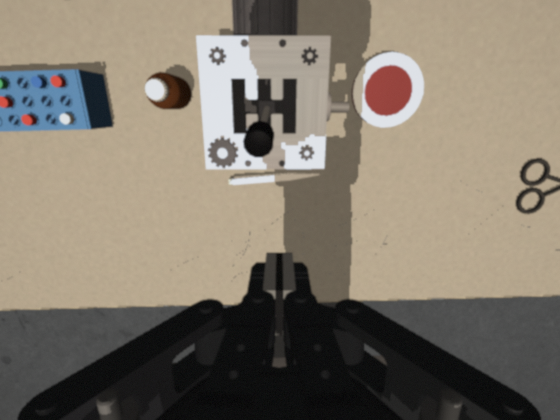

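View pics/s2.png

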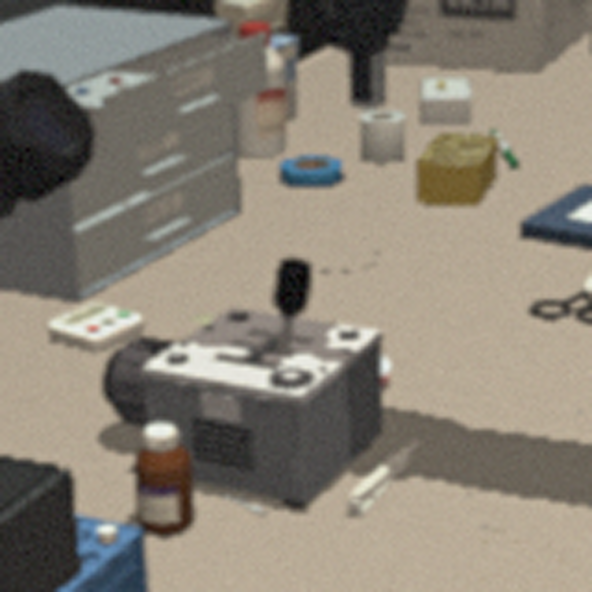

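The wrist view shows the large wheel at (222,152), the other signs at (217,56), (310,56) and (307,153), and the knob top near (258,138). I'll cast these onto the plate as a cross-check.

```bash
cat >> h.py <<'E'
def wray(s,u,v,z):
    p=camera_params("wrist"); f=210/np.tan(np.radians(p['fovy'])/2); H=p['hand_eye']
    Rt=cv2.Rodrigues(np.array(s['tcp_rot']))[0]
    d=Rt@H[:3,:3]@np.array([(u-p['cx'])/f,(v-p['cy'])/f,1]); c=Rt@H[:3,3]+s['tool_pos']
    return c+d*(z-c[2])/d[2]
E
python3 - <<'E'
from h import *
s=readout.read_state()
P={k:wray(s,*uv,.097) for k,uv in dict(bl=(217.5,56),br=(310,56),fr=(307,153),fl=(222.5,152.5)).items()}
c=sum(P.values())/4; ex=P['bl']+P['br']-P['fl']-P['fr']; ey=P['bl']+P['fl']-P['br']-P['fr']
print(P,c,np.linalg.norm(ex)/2,np.linalg.norm(ey)/2,np.degrees(np.arctan2(ex[1],ex[0])))
print("knob",wray(s,258,136,.165))
E
```

```text
{'bl': array([0.64128708, 0.08100097, 0.097     ]), 'br': array([ 0.6385641 , -0.00882618,  0.097     ]), 'fr': array([ 0.54502512, -0.00579397,  0.097     ]), 'fl': array([0.54825903, 0.08434448, 0.097     ])} [0.59328383 0.03768133 0.097     ] 0.09333797451317898 0.09003207930286607 -1.9572566698482392
knob [0.56985047 0.0407559  0.165     ]
```

Call:
apply_moves([
  [[0.005,-0.0165,0,0,0,0,1],[0.005,-0.0165,0.035,0,0,0,1],[0.005,-0.0165,0.07,0,0,0,1],[0.005,-0.0165,0.105,0,0,0,1],[0.005,-0.0165,0.105,0,0,0,1],[0.005,-0.0165,0.105,0,0,0,1],[0.005,-0.0165,0.105,0,0,0,1],[0.005,-0.0165,0.105,0,0,0,1]],
])

```text
time: 2.87
tool_pos: [0.518, 0.0421, 0.1485]
tcp_rot: [-3.141, 0.045, -0.008]
wrist_force: [0.3, -0.3, 0.2]
width: -0.0
```

```bash
cat > look.py <<'E'
import sys
from h import *
s=readout.read_state(); th=np.radians(-1.8); d=s['tool_pos'][:2]-[.5934,.0367]
print(s['time'],s['tool_pos'].round(4),"drive mm",(1000*np.array([np.cos(th)*d[0]+np.sin(th)*d[1],-np.sin(th)*d[0]+np.cos(th)*d[1]])).round(1),s['wrist_force'].round(2))
n=sys.argv[1]
a=read_camera("wrist")[:,:,::-1]; b=read_camera("top")[:,:,::-1]
b=cv2.resize(b[165:245,200:300],(400,320),interpolation=cv2.INTER_CUBIC)
a=cv2.resize(a[:,130:430],(400,560))
o=np.zeros((560,800,3),np.uint8); o[:,:400]=a; o[:320,400:]=b
c=read_camera("side")[170:260,200:310,::-1]; c=cv2.resize(c,(293,240),interpolation=cv2.INTER_CUBIC); o[320:,400:693]=c
cv2.imwrite(f"pics/{n}.png",o)
E
python3 look.py l1
```

```text
2.8667 [0.518  0.0421 0.1485] drive mm [-75.5   3. ] [ 0.33 -0.32  0.24]
```

View pics/l1.png

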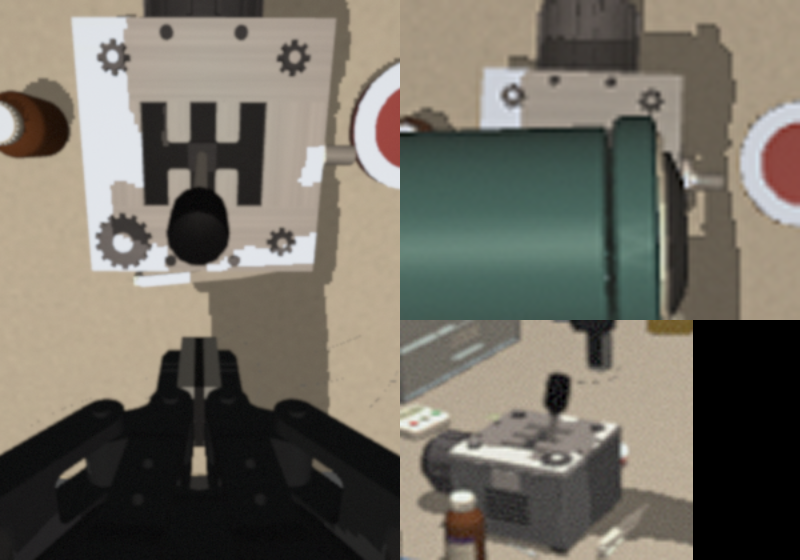

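Run:
```python
from h import *
print(proj("side",[.518,.0421,.1485]),proj("side",[.57,.0395,.148]),proj("side",[.51,.0248,.2505]), proj("side",[.5934,.0367,.093]))
```

```text
[274.86896028 198.40510158] [257.50973826 195.81161267] [279.53266526 159.29058262] [251.04760097 213.33881117]
```

Run:
```python
from h import *
a=read_camera("side")[150:230,220:320,::-1]; cv2.imwrite("pics/z1.png",cv2.resize(a,None,fx=7,fy=7,interpolation=cv2.INTER_CUBIC))
```

```text
(no output)
```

View pics/z1.png

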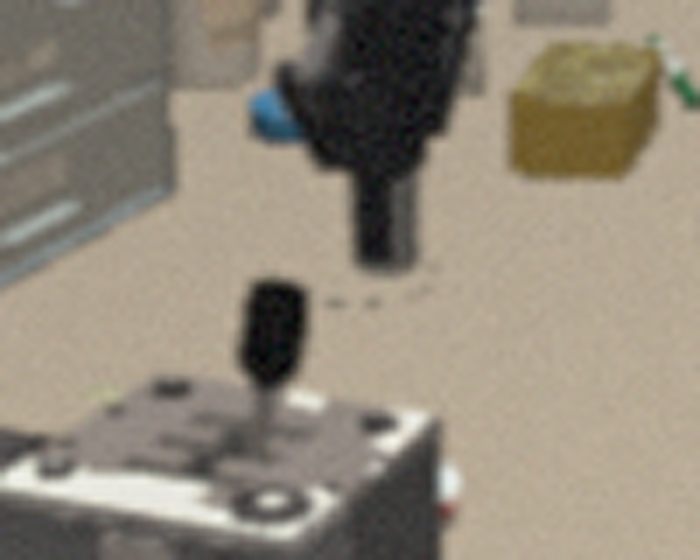

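Run:
```python
from h import *
p=camera_params("wrist"); f=210/np.tan(np.radians(p['fovy'])/2); H=np.linalg.inv(p['hand_eye'])
for t in ([0,0,0],[.011,0,0],[-.011,0,0],[.011,0,-.023],[0,0,-.023],[.011,0,-.019]):
    q=H[:3,:3]@t+H[:3,3]; print(t,(q[:2]/q[2]*f+[p['cx'],p['cy']]).round(1))
im=read_camera("wrist")[:,:,::-1]; cv2.imwrite("pics/w2.png",cv2.resize(im[220:400,200:360],None,fx=3.3,fy=3.3,interpolation=cv2.INTER_CUBIC))
```

```text
[0, 0, 0] [278.7 245. ]
[0.011, 0, 0] [278.7 228.6]
[-0.011, 0, 0] [278.7 260.8]
[0.011, 0, -0.023] [278.6 244.6]
[0, 0, -0.023] [278.6 262.9]
[0.011, 0, -0.019] [278.6 241.6]
```

View pics/w2.png

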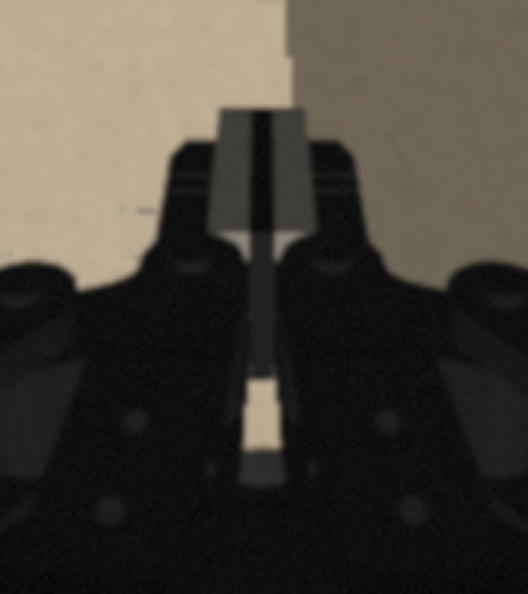

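Both views agree that the shut fingertips end about 25 mm higher than the reported TCP: the side view shows the tip at row 188, where the TCP projects to row 198. At z≈0.118 the push works whichever is right, so I'm lowering to that.

Call:
apply_moves([
  [[0,0,0.03,0,0,0,1],[0,0,0.03,0,0,0,1],[0,0,0.03,0,0,0,1],[0,0,0.03,0,0,0,1],[0.005,0,0.03,0,0,0,1],[0.01,0,0.03,0,0,0,1],[0.015,0,0.03,0,0,0,1],[0.015,0,0.03,0,0,0,1]],
])

```text
time: 3.78
tool_pos: [0.5327, 0.0416, 0.1164]
tcp_rot: [-3.141, 0.045, -0.004]
wrist_force: [-0.0, -0.5, 0.4]
width: -0.0
```

```bash
sed -i 's/c=read_camera("side").*/c=read_camera("side")[150:230,220:320,::-1]; c=cv2.resize(c,(300,240),interpolation=cv2.INTER_CUBIC); o[320:,400:700]=c/' look.py
python3 look.py l2
```

```text
3.7833 [0.5327 0.0416 0.1164] drive mm [-60.9   3. ] [-0.03 -0.47  0.4 ]
```

View pics/l2.png

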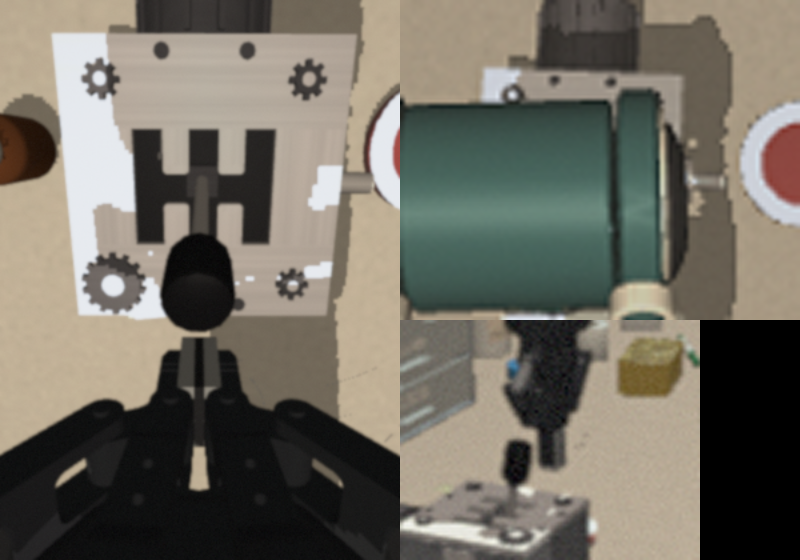

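Call:
apply_moves([
  [[0.006,0,0,0,0,0,1],[0.012,0,0,0,0,0,1],[0.018,0,0,0,0,0,1],[0.023,0,0,0,0,0,1],[0.028,0,0,0,0,0,1],[0.031,0,0,0,0,0,1],[0.033,0,0,0,0,0,1],[0.033,0,0,0,0,0,1]],
])

```text
time: 4.6
tool_pos: [0.5643, 0.0407, 0.1154]
tcp_rot: [-3.141, 0.045, -0.001]
wrist_force: [0.2, 0.2, 0.8]
width: -0.0
```

```bash
python3 look.py l3
```

```text
4.6 [0.5643 0.0407 0.1154] drive mm [-29.2   3. ] [0.24 0.18 0.83]
```

View pics/l3.png

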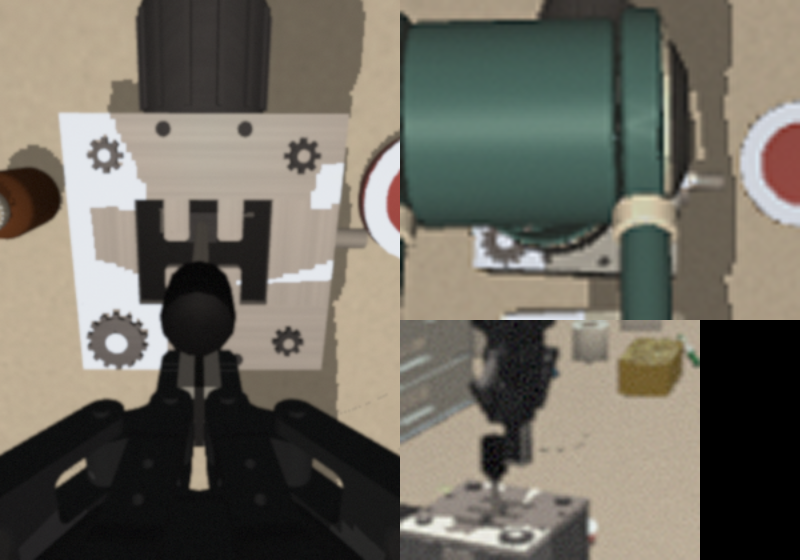

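```bash
cat >> h.py <<'E'
def drv(P):
    th=np.radians(-1.8); d=np.asarray(P)[:2]-[.5934,.0367]
    return 1000*np.array([np.cos(th)*d[0]+np.sin(th)*d[1],-np.sin(th)*d[0]+np.cos(th)*d[1]])
def comp(u,v): return 130+u*.75, v*.75
E
python3 - <<'E'
from h import *
s=readout.read_state()
# top disc: bottom row of blob ~357, sides 162..236, disc centre ~ (199,322)
for v in (318,322,326): print(v,drv(wray(s,*comp(199,v),.167)))
print([drv(wray(s,*comp(u,320),.167)) for u in (162,236)])
print('near edge',drv(wray(s,*comp(199,357),.167)))
# check signs
for u,v in ((104,155),(302,155),(287,342),(118,344)): print(drv(wray(s,*comp(u,v),.097)))
im=read_camera("wrist")[:,:,::-1]; cv2.imwrite("pics/w3.png",cv2.resize(im[180:320,190:370],None,fx=4,fy=4,interpolation=cv2.INTER_CUBIC)*2)
E
```

```text
318 [-2.33080463  2.77320407]
322 [-3.75019758  2.76954027]
326 [-5.17916438  2.76585176]
[array([-3.07197103, 14.81942039]), array([-3.00665672, -9.27410352])]
near edge [-16.58923112   2.73639961]
[46.72632029 45.83271101]
[ 46.92814542 -43.62444615]
[-46.86150633 -43.44398098]
[-48.27397745  45.18354647]
```

View pics/w3.png

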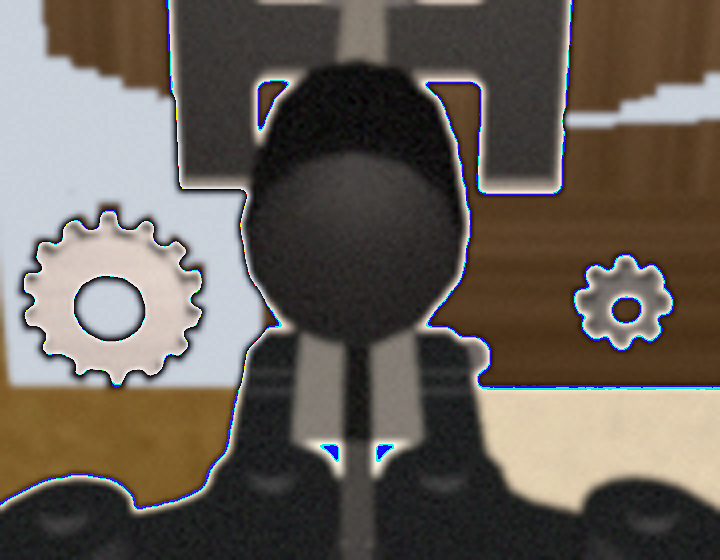

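The knob is at drive x≈-3.5 mm, with the disc centre at w3 (355,249). It needs 3 mm more.

Call:
apply_moves([
  [[0.001,0,0,0,0,0,1],[0.002,0,0,0,0,0,1],[0.003,0,0,0,0,0,1],[0.003,0,0,0,0,0,1],[0.003,0,0,0,0,0,1],[-0.01,0,0,0,0,0,1],[-0.025,0,0,0,0,0,1],[-0.025,0,0,0,0,0,1]],
])

```text
time: 5.47
tool_pos: [0.5366, 0.0415, 0.1149]
tcp_rot: [-3.141, 0.045, 0.003]
wrist_force: [-0.1, -0.5, 0.2]
width: 0.001
```

Run:
```python
from h import *
s=readout.read_state(); print(s['time'],s['tool_pos'],drv(s['tool_pos']),s['wrist_force'])
im=read_camera("wrist")[:,:,::-1]; cv2.imwrite("pics/w4.png",cv2.resize(im[120:260,190:370],None,fx=4,fy=4,interpolation=cv2.INTER_CUBIC)*2)
```

```text
5.4667 [0.53658267 0.04148848 0.11492553] [-56.9397067   3.0014404] [-0.08979687 -0.48831996  0.19913235]
```

View pics/w4.png

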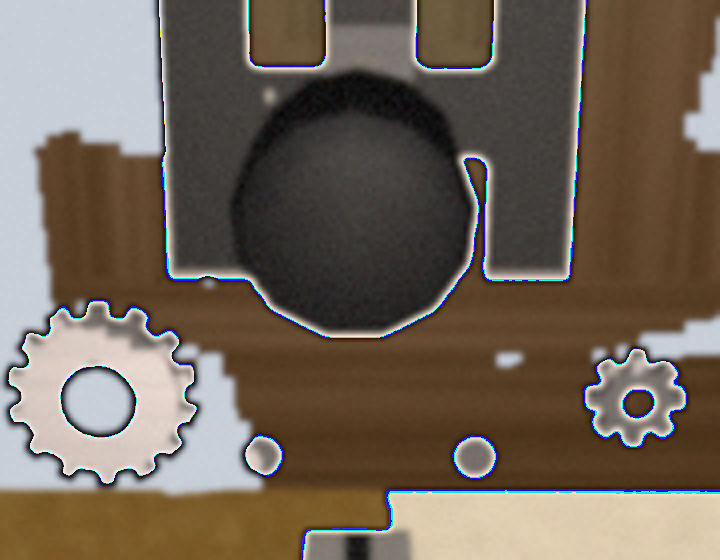

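Run:
```python
from h import *
s=readout.read_state(); f=lambda u,v,z: drv(wray(s,190+u/4,120+v/4,z)).round(1)
print(f(353,222,.168),f(353,336,.168),f(353,108,.168)); print(f(99,401,.097),f(638,403,.097), f(288,68,.093),f(453,68,.093), 'rib y edges', f(249,30,.093),f(327,30,.093),f(416,30,.093),f(494,30,.093))
```

```text
[-0.2  3.2] [-12.2   3.2] [11.1  3.2]
[-46.  46.] [-46.1 -44.4] [ 8.3 13.7] [  8.4 -12.2] rib y edges [14.1 19.6] [14.1  7.5] [14.1 -6.3] [ 14.2 -18.4]
```

Call:
apply_moves([
  [[0,0.03,0,0,0,0,1],[0,0.053,0,0,0,0,1],[0,0.053,0,0,0,0,1],[0.028,0.053,0,0,0,0,1],[0.056,0.053,0,0,0,0,1],[0.056,0.053,0,0,0,0,1],[0.056,0.053,0,0,0,0,1],[0.056,0.053,0,0,0,0,1]],
])

```text
time: 6.18
tool_pos: [0.5931, -0.0129, 0.115]
tcp_rot: [-3.141, 0.045, 0.001]
wrist_force: [-0.6, 1.4, -0.0]
width: 0.003
```

```bash
python3 look.py l4
```

```text
6.1833 [ 0.5931 -0.0129  0.115 ] drive mm [  1.3 -49.6] [-0.59  1.41 -0.01]
```

View pics/l4.png

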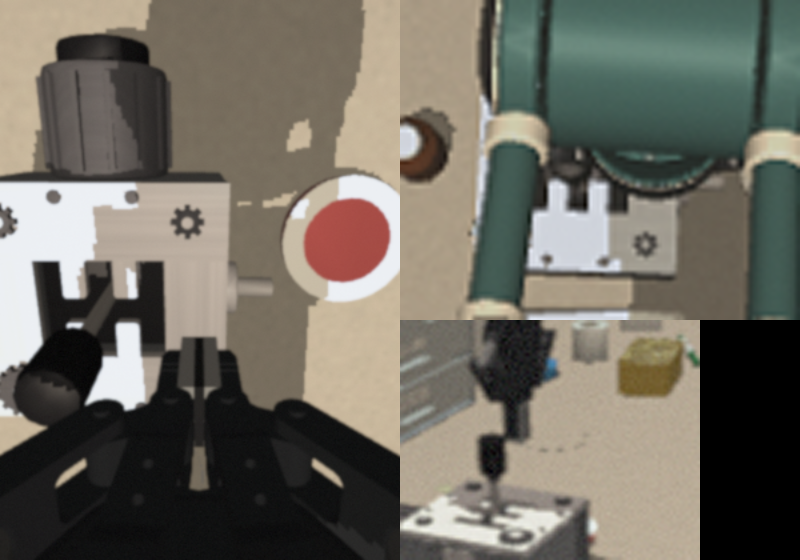

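Run:
```python
from h import *
s=readout.read_state(); print(drv(wray(s,*comp(48,392),.168)), drv(wray(s,*comp(187,222),.097)))
im=read_camera("wrist")[:,:,::-1]; cv2.imwrite("pics/w5.png",cv2.resize(im[200:360,120:320],None,fx=4,fy=3.7,interpolation=cv2.INTER_CUBIC)*2)
```

```text
[0.5392408  1.87640439] [ 46.43171363 -44.1462365 ]
```

View pics/w5.png

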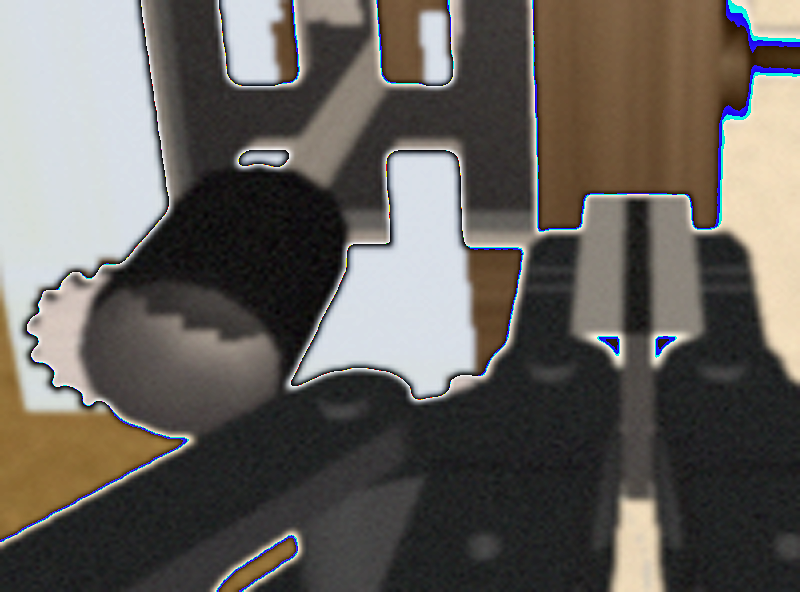

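Call:
apply_moves([
  [[-0.001,-0.01,0,0,0,0,1],[-0.001,-0.02,0,0,0,0,1],[-0.001,-0.027,0,0,0,0,1],[-0.001,-0.034,0,0,0,0,1],[-0.001,-0.041,0,0,0,0,1],[-0.001,-0.048,0,0,0,0,1],[-0.001,-0.055,0,0,0,0,1],[-0.001,-0.055,0,0,0,0,1]],
])

```text
time: 7.05
tool_pos: [0.5936, 0.0433, 0.1152]
tcp_rot: [-3.141, 0.044, 0.0]
wrist_force: [0.2, -1.0, -0.6]
width: 0.002
```

```bash
python3 look.py l5
```

```text
7.05 [0.5936 0.0433 0.1152] drive mm [0.  6.6] [ 0.22 -1.03 -0.6 ]
```

View pics/l5.png

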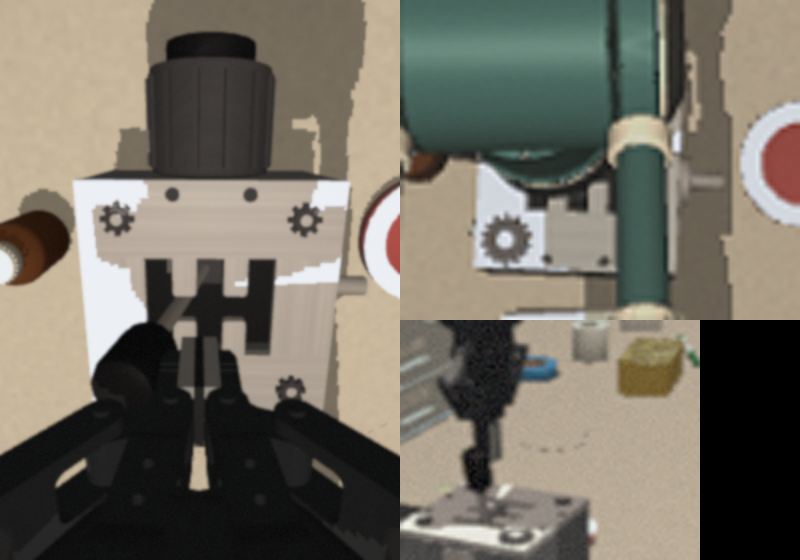

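Run:
```python
from h import *
s=readout.read_state(); print(drv(wray(s,*comp(125,375),.162)), 'stem pts',[drv(wray(s,*comp(*p),.093)) for p in ((180,305),(205,268),(170,320))])
im=read_camera("wrist")[:,:,::-1]; cv2.imwrite("pics/w6.png",cv2.resize(im[180:320,170:350],None,fx=4.4,fy=4.2,interpolation=cv2.INTER_CUBIC)*2)
```

```text
[ 3.21113787 31.52228336] stem pts [array([ 2.07910468, 15.0988468 ]), array([22.15715643,  2.28334286]), array([-6.41735426, 20.45117192])]
```

View pics/w6.png

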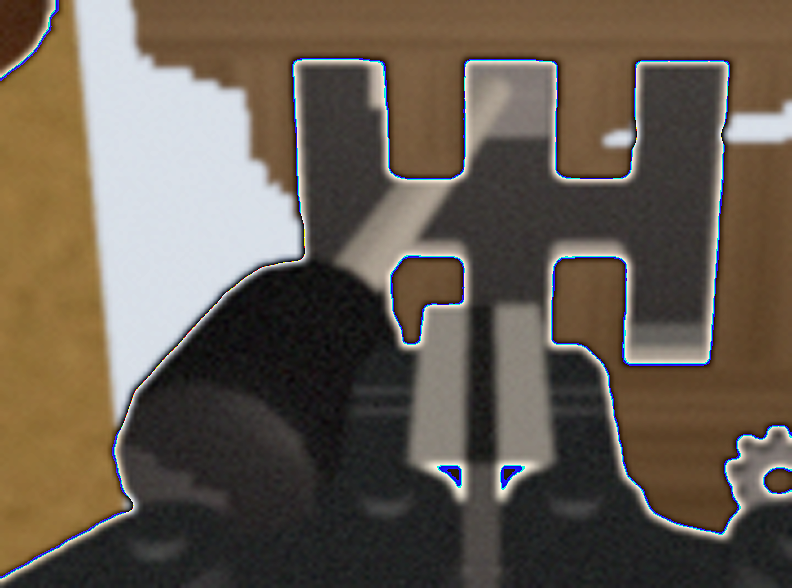

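Call:
apply_moves([
  [[0,-0.003,0,0,0,0,1],[0,-0.006,0,0,0,0,1],[0,-0.008,0,0,0,0,1],[0,-0.009,0,0,0,0,1],[0,-0.01,0,0,0,0,1],[0,-0.01,0,0,0,0,1],[0,-0.01,0,0,0,0,1],[0,-0.01,0,0,0,0,1]],
])

```text
time: 7.92
tool_pos: [0.594, 0.0519, 0.1154]
tcp_rot: [-3.141, 0.045, 0.0]
wrist_force: [-0.2, -1.3, -1.0]
width: -0.003
```

```bash
python3 look.py l6
python3 - <<'E'
from h import *
im=read_camera("wrist")[:,:,::-1]; cv2.imwrite("pics/w7.png",cv2.resize(im[180:320,170:350],None,fx=4.4,fy=4.2,interpolation=cv2.INTER_CUBIC)*2)
E
```

```text
7.9167 [0.594  0.0519 0.1154] drive mm [ 0.1 15.2] [-0.17 -1.29 -1.04]
```

View pics/w7.png

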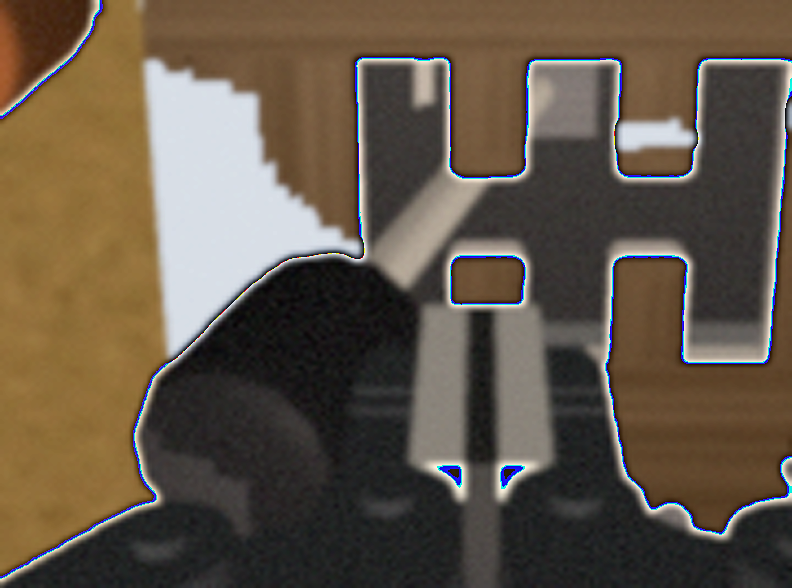

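Call:
apply_moves([
  [[0,-0.001,0,0,0,0,1],[0,-0.002,0,0,0,0,1],[0,-0.003,0,0,0,0,1],[0,-0.004,0,0,0,0,1],[0,-0.004,0,0,0,0,1],[0,-0.004,0,0,0,0,1],[0,-0.004,0,0,0,0,1],[0,-0.004,0,0,0,0,1]],
])

```text
time: 8.78
tool_pos: [0.5942, 0.0559, 0.1155]
tcp_rot: [-3.141, 0.045, -0.0]
wrist_force: [-0.3, -1.5, -0.2]
width: 0.001
```

Call:
apply_moves([
  [[0,-0.001,0,0,0,0,1],[0,-0.002,0,0,0,0,1],[0,-0.002,0,0,0,0,1],[0,-0.002,0,0,0,0,1],[0,-0.002,0,0,0,0,1],[0,-0.002,0,0,0,0,1],[0,-0.002,0,0,0,0,1],[0,-0.002,0,0,0,0,1]],
])

```text
time: 9.45
tool_pos: [0.5942, 0.0578, 0.1154]
tcp_rot: [-3.141, 0.045, 0.0]
wrist_force: [0.1, -0.8, -0.6]
width: -0.001
```

Run:
```python
from h import *
s=readout.read_state(); print(drv(s['tool_pos']),s['wrist_force'])
im=read_camera("wrist")[:,:,::-1]; cv2.imwrite("pics/w8.png",cv2.resize(im[180:320,170:350],None,fx=4.4,fy=4.2,interpolation=cv2.INTER_CUBIC)*2)
```

```text
[ 0.11816674 21.15630796] [ 0.10832999 -0.80243927 -0.56718544]
```

View pics/w8.png

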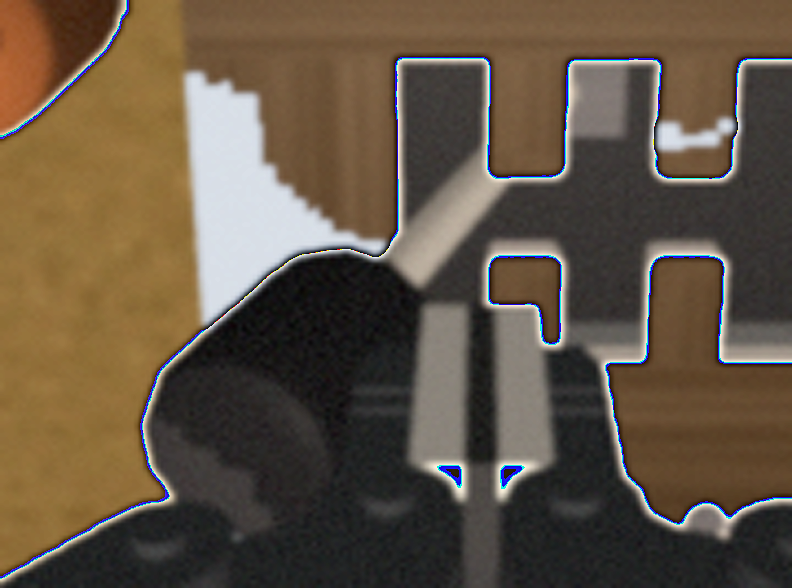

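```bash
cat >> h.py <<'E'
def toworld(p):
    th=np.radians(-1.8); return np.array([.5934+np.cos(th)*p[0]-np.sin(th)*p[1],.0367+1e-3+np.sin(th)*p[0]+np.cos(th)*p[1],p[2]])
def wproj(s,P):
    p=camera_params("wrist"); f=210/np.tan(np.radians(p['fovy'])/2); H=p['hand_eye']
    Rt=cv2.Rodrigues(np.array(s['tcp_rot']))[0]
    q=H[:3,:3].T@(Rt.T@(P-s['tool_pos'])-H[:3,3]); return q[:2]/q[2]*f+[p['cx'],p['cy']]
def lev(fo,si,r): return np.array([r*np.cos(si)*np.sin(fo),r*np.sin(si),.01+r*np.cos(si)*np.cos(fo)])
E
python3 - <<'E'
from h import *
s=readout.read_state()
for si in (.2,.24,.28,.31):
  print(si,[((wproj(s,toworld(lev(0,si,r)))-[170,180])*[4.4,4.2]).round(0).tolist() for r in (.06,.085,.1,.12,.158)])
E
```

```text
0.2 [[526.0, 165.0], [499.0, 217.0], [480.0, 253.0], [450.0, 311.0], [372.0, 464.0]]
0.24 [[512.0, 164.0], [478.0, 215.0], [454.0, 251.0], [415.0, 308.0], [315.0, 456.0]]
0.28 [[499.0, 163.0], [457.0, 213.0], [428.0, 248.0], [381.0, 304.0], [261.0, 448.0]]
0.31 [[489.0, 162.0], [442.0, 211.0], [409.0, 246.0], [356.0, 300.0], [221.0, 441.0]]
```

Comparing the stem line with its projection gives side≈0.295, so the lever is in the left rail. Next I go round to the back of the knob.

Call:
apply_moves([
  [[0,0.015,0,0,0,0,1],[0,0.03,0,0,0,0,1],[0.02,0.03,0,0,0,0,1],[0.052,0.03,0,0,0,0,1],[0.052,0.03,0,0,0,0,1],[0.052,0.005,0,0,0,0,1],[0.052,-0.02,0,0,0,0,1],[0.052,-0.02,0,0,0,0,1]],
])

```text
time: 10.17
tool_pos: [0.6468, 0.0803, 0.1154]
tcp_rot: [-3.139, 0.042, 0.0]
wrist_force: [-1.1, 0.1, 0.2]
width: -0.0
```

```bash
python3 look.py l7
```

```text
10.1667 [0.6468 0.0803 0.1154] drive mm [52.  45.2] [-1.07  0.15  0.22]
```

View pics/l7.png

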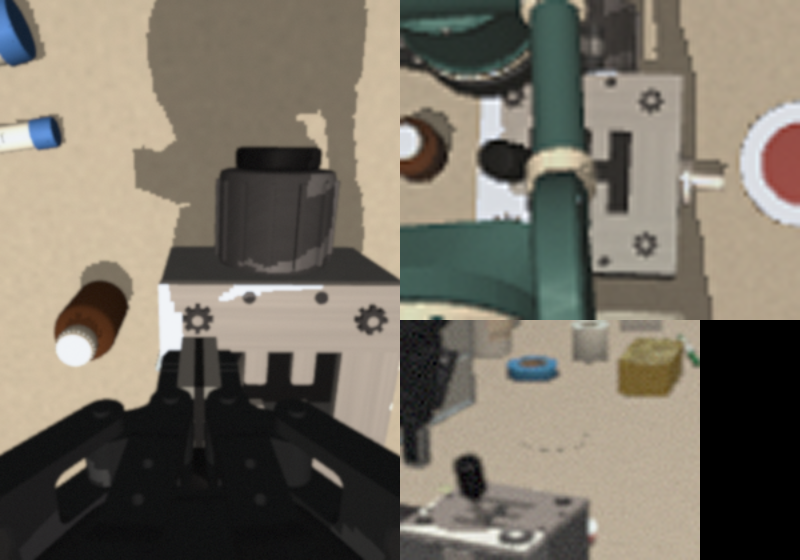

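Knob is undisturbed in the left rail. The fingertips are behind it, so now I lower slightly and push forward (-x).

Call:
apply_moves([
  [[0,0.002,0.007,0,0,0,1],[-0.012,0.002,0.007,0,0,0,1],[-0.022,0.002,0.007,0,0,0,1],[-0.029,0.002,0.007,0,0,0,1],[-0.036,0.002,0.007,0,0,0,1],[-0.043,0.002,0.007,0,0,0,1],[-0.05,0.002,0.007,0,0,0,1],[-0.05,0.002,0.007,0,0,0,1]],
])

```text
time: 10.98
tool_pos: [0.5955, 0.0757, 0.1087]
tcp_rot: [3.141, -0.045, -0.001]
wrist_force: [0.1, 0.5, 0.6]
width: 0.002
```

```bash
python3 look.py l8
```

```text
10.9833 [0.5955 0.0757 0.1087] drive mm [ 0.9 39. ] [0.05 0.47 0.63]
```

View pics/l8.png

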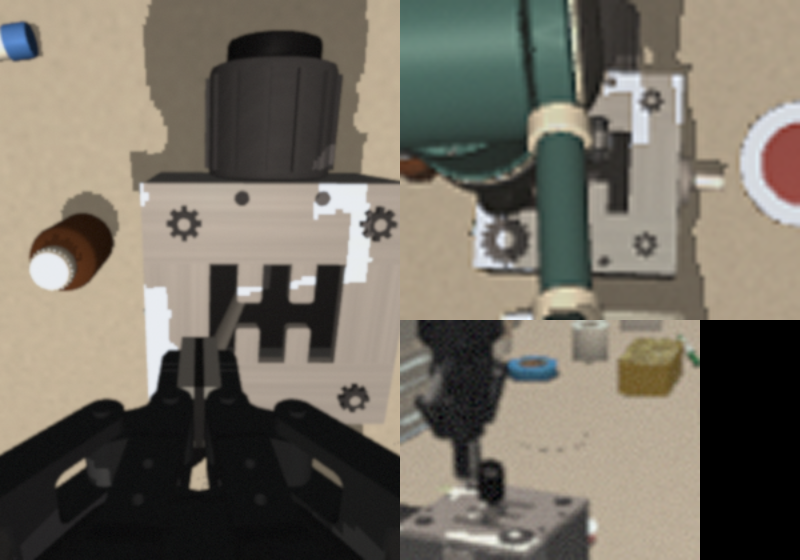

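Call:
apply_moves([
  [[-0.003,0,0,0,0,0,1],[-0.006,0,0,0,0,0,1],[-0.009,0,0,0,0,0,1],[-0.011,0,0,0,0,0,1],[-0.012,0,0,0,0,0,1],[-0.012,0,0,0,0,0,1],[-0.012,0,0,0,0,0,1],[-0.012,0,0,0,0,0,1]],
])

```text
time: 11.8
tool_pos: [0.5845, 0.0762, 0.1084]
tcp_rot: [-3.141, 0.045, 0.001]
wrist_force: [0.5, 0.3, -0.6]
width: -0.007
```

Call:
apply_moves([
  [[-0.001,0,0,0,0,0,1],[-0.002,0,0,0,0,0,1],[-0.002,0,0,0,0,0,1],[-0.002,0,0,0,0,0,1],[-0.002,0,0,0,0,0,1],[-0.002,0,0,0,0,0,1],[-0.002,0,0,0,0,0,1],[-0.002,0,0,0,0,0,1]],
])

```text
time: 12.47
tool_pos: [0.5827, 0.0762, 0.1085]
tcp_rot: [-3.141, 0.045, 0.0]
wrist_force: [0.9, 1.0, -0.4]
width: 0.003
```

Call:
apply_moves([
  [[-0.001,0,0,0,0,0,1],[-0.002,0,0,0,0,0,1],[-0.003,0,0,0,0,0,1],[-0.003,0,0,0,0,0,1],[-0.003,0,0,0,0,0,1],[-0.003,0,0,0,0,0,1],[-0.003,0,0,0,0,0,1],[-0.003,0,0,0,0,0,1]],
])

```text
time: 13.13
tool_pos: [0.5808, 0.0761, 0.1088]
tcp_rot: [3.141, -0.045, 0.004]
wrist_force: [4.5, -0.8, -1.6]
width: -0.004
```

```bash
python3 look.py l9
```

```text
13.1333 [0.5808 0.0761 0.1088] drive mm [-13.9  39. ] [ 4.55 -0.77 -1.62]
```

View pics/l9.png

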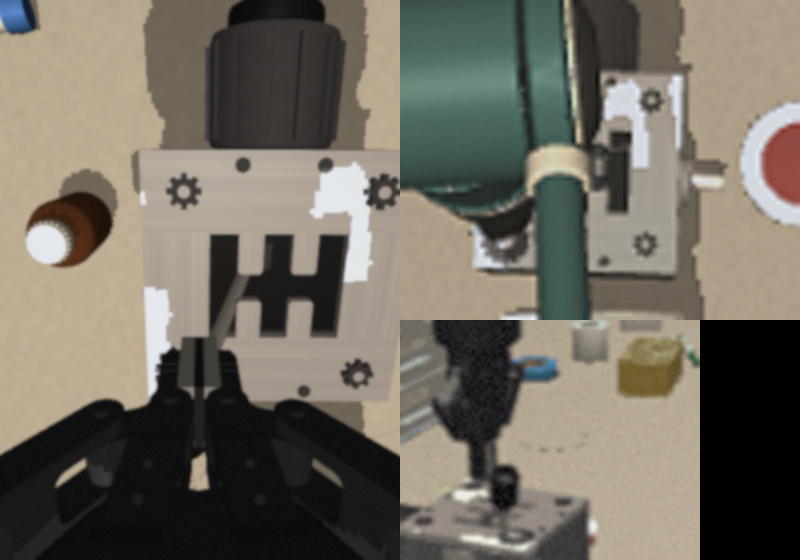

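Force has risen to 4.5 N with the tool lagging, so the lever is at the stop. One small extra push to confirm, then back off and up.

Call:
apply_moves([
  [[-0.001,0,0,0,0,0,1],[-0.002,0,0,0,0,0,1],[-0.002,0,0,0,0,0,1],[-0.002,0,0,0,0,0,1],[-0.002,0,0,0,0,0,1],[-0.002,0,0,0,0,0,1],[-0.002,0,0,0,0,0,1],[-0.002,0,0,0,0,0,1]],
])

```text
time: 13.95
tool_pos: [0.5802, 0.0761, 0.1093]
tcp_rot: [3.141, -0.045, 0.008]
wrist_force: [7.7, -0.9, -3.4]
width: 0.002
```

Call:
apply_moves([
  [[0.01,0,0,0,0,0,1],[0.03,0,0,0,0,0,1],[0.05,0,0,0,0,0,1],[0.05,0,-0.03,0,0,0,1],[0.05,0,-0.06,0,0,0,1],[0.05,0,-0.1,0,0,0,1],[0.05,0,-0.13,0,0,0,1],[0.05,0,-0.13,0,0,0,1]],
])

```text
time: 14.62
tool_pos: [0.6315, 0.0753, 0.2471]
tcp_rot: [-3.14, 0.045, -0.017]
wrist_force: [1.9, -0.1, 2.1]
width: -0.002
```

Call:
apply_moves([
  [[0,0.04,-0.02,0,0,0,1],[0,0.08,-0.02,0,0,0,1],[0,0.12,-0.02,0,0,0,1],[-0.03,0.15,-0.02,0,0,0,1],[-0.07,0.18,-0.02,0,0,0,1],[-0.11,0.21,-0.02,0,0,0,1],[-0.15,0.24,-0.02,0,0,0,1],[-0.15,0.24,-0.02,0,0,0,1]],
])

```text
time: 15.28
tool_pos: [0.467, -0.1619, 0.2577]
tcp_rot: [-3.141, 0.047, 0.006]
wrist_force: [1.4, 0.0, 0.7]
width: 0.001
```

Run:
```python
from h import *
s=readout.read_state(); print(s['time'],s['tool_pos'],s['wrist_force'])
b=read_camera("top")[:,:,::-1]; c=read_camera("side")[:,:,::-1]
cv2.imwrite("pics/t9.png",cv2.resize(b[150:260,190:330],None,fx=5.5,fy=5.4,interpolation=cv2.INTER_CUBIC))
cv2.imwrite("pics/s9.png",cv2.resize(c[180:270,195:305],None,fx=6,fy=6,interpolation=cv2.INTER_CUBIC))
cv2.imwrite("pics/full9.png",b)
```

```text
15.2833 [ 0.46702617 -0.16189602  0.25767656] [1.40161888 0.03937511 0.65549297]
```

View pics/t9.png

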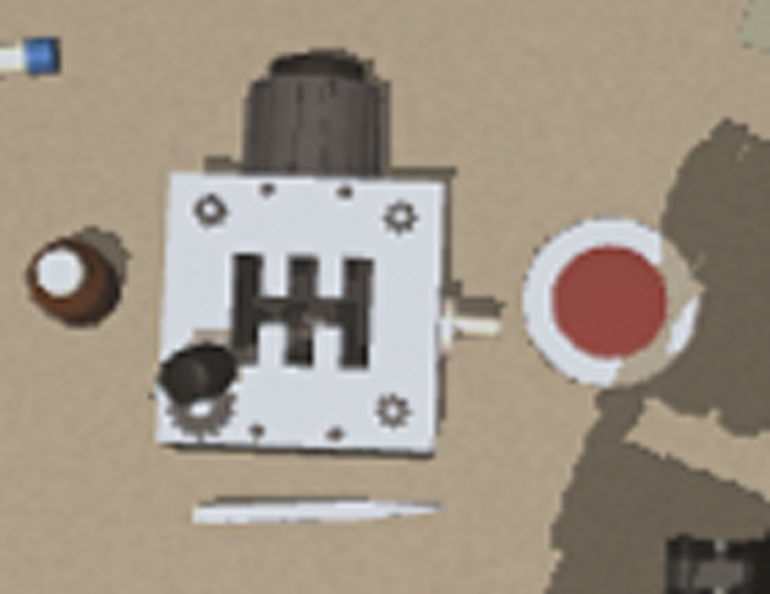

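View pics/s9.png

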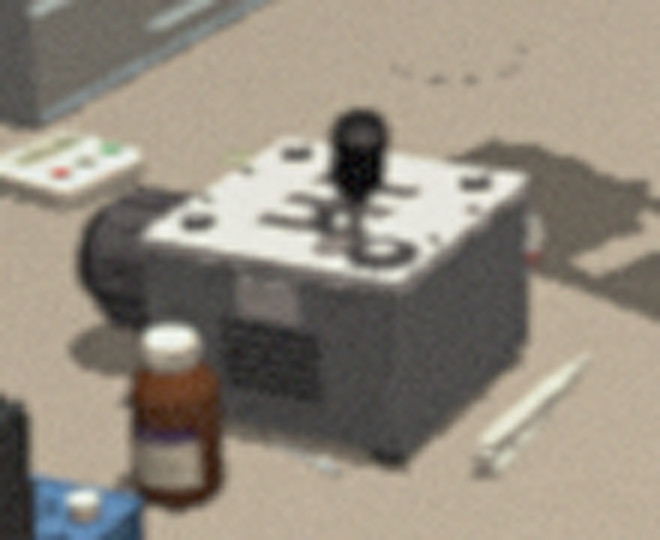

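View pics/full9.png

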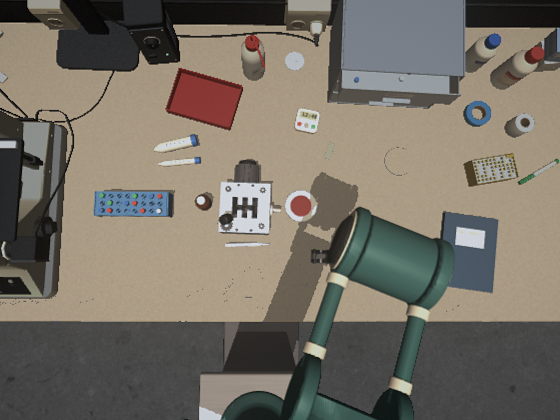

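Knob is now at t9 px (199,375), by the large sign. I'll compare it numerically with the fully-home model projection.

Run:
```python
from h import *
g=lambda p:((p-[190,150]+.5)*[5.5,5.4]).round(0)
h=lambda p:((p-[195,180]+.5)*6).round(0)
for fo,si in ((-.268,.31),(-.235,.31),(-.2,.31),(-.268,.27)):
    print(fo,si,'top: centre,topface,bottom',[g(proj("top",toworld(lev(fo,si,r)))).tolist() for r in (.14,.158,.122)],'side',[h(proj("side",toworld(lev(fo,si,r)))).tolist() for r in (.14,.158,.122)])
im=cv2.imread("pics/t9.png").max(2)
m=(im[330:450,140:260]<75).astype(np.uint8); n,l,st,ce=cv2.connectedComponentsWithStats(m); i=1+st[1:,4].argmax(); print(st[i]+[140,330,0,0,0],ce[i]+[140,330])
```

```text
-0.268 0.31 top: centre,topface,bottom [[194.0, 374.0], [177.0, 380.0], [210.0, 368.0]] side [[357.0, 153.0], [359.0, 123.0], [356.0, 183.0]]
-0.235 0.31 top: centre,topface,bottom [[194.0, 364.0], [177.0, 369.0], [210.0, 360.0]] side [[349.0, 149.0], [349.0, 119.0], [348.0, 179.0]]
-0.2 0.31 top: centre,topface,bottom [[194.0, 354.0], [177.0, 358.0], [210.0, 351.0]] side [[339.0, 146.0], [338.0, 115.0], [340.0, 176.0]]
-0.268 0.27 top: centre,topface,bottom [[205.0, 375.0], [190.0, 381.0], [220.0, 369.0]] side [[364.0, 146.0], [367.0, 115.0], [362.0, 176.0]]
[ 161  344   77   62 3286] [198.64850883 373.06390749]
```

Both views agree with the lever fully home (fore≈-0.265, side≈0.29). Handing in.

```bash
python3 -c "
from workcell import bot
print(bot.finish_job())"
```

```text
the job is handed in; nothing more can be done
None
```

The roller drive is in the gear marked by the large wheel, the front-left corner slot, and the job is handed in at about 15 s. No verdict is reported back.

With the gripper shut, I pushed the knob into the cross slot, across to the left rail, then forward (-x) until it hit the stop. The force rose from about 1 N to 7.7 N with almost no further travel.

**Last checks**
- **Top view:** the knob is at crop pixel (199,373); a fully home lever would put it at about (194–205, 374).
- **Side view:** it is at about (358,153), where (357,153) is expected for fully home. Together the two views give fore ≈ -0.265 and side ≈ 0.29.
- **Surroundings:** bottle, dish, forceps, rack and scissors show no visible movement. The scissors are partly hidden by the arm in the last picture.
- **Arm:** it stands clear of everything.

**What disagreed or was not measured**
- **Fingertip height:** in the side and wrist views the fingertips ended about 25 mm above the reported TCP. I pushed with the TCP at z = 0.109–0.116 m, which works whichever is right.
- **Residual force:** the wrist force read about 1.4 N in x after retreating, which I take to be drift because nothing was in contact.
- **Lift:** knob lift was judged only from the pictures and showed none.

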